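Set the depth of a two-part ice mould and hold it shut for filling

TASK

Turn the black dial of the ice mould until its white pointer stands at the red mark. Then fit the loose cover down over the two steel dowels of the mould and press it fully shut against its springy seal, metal on metal, so that I can fill it. The seal pushes the cover open again when nobody presses, so finish while the gripper is still pressing the cover shut; leave the glass, jars, mug and cutlery where they are.

Things in the scene. Friction and masses are not known exactly. Their poses are not given: they have to be found in the camera images.
- mould_base: Fixed lower half of the ice mould: grey foot plate 150 mm (x) by 205 mm (y) by 12 mm, reaching from y = -155 to y = +50 mm in its own frame; on it, centred on the origin, a dark metal block 140 mm (x) by 90 mm (y) with a cavity, whose flat top (the parting face) is 42 mm above the table, and at x = 0, y = -110 mm the white round pedestal (82 mm across, top at 40 mm) of the dial. Origin: on the table under the middle of the block; z up. It stands level, turned about z.
- parting_face (a point): Middle of the dark metal block's flat top, axes as mould_base. An orange frame-shaped sprung seal (84 x 62 mm) stands 4 mm proud of the face round the cavity: it begins to yield at 6 N and is level with the face at 9.2 N, less the cover's own weight of about 3 N; shut, the cover rests on the metal face itself.
- dowel_far (a point): Tip of the steel dowel at x = +55 mm from the block's middle, 26 mm above the parting face. Dowel 10 mm across for 18 mm, then tapering over 8 mm to 3.6 mm at the tip.
- dowel_near (a point): Tip of the like dowel at x = -55 mm from the block's middle.
- depth_dial (a joint): Angle of the dial in rad; grows clockwise seen from above, 0 to 2.8; it stays where it is left (friction 0.04 N m). The red mark is at 1.6, where the white pointer points along +x of mould_base; right within 0.14 (8 degrees). It starts between 0.3 and 1.0, and lifts the white floor of the cavity as it grows.
- dial_grip (a point): On the dial's axis, half-way up its grip bar, 61 mm above the table. The black bar is 44 mm long along this point's x axis (which is where the white pointer points), 12 mm thick along y and 34 mm high, from 17 mm below to 17 mm above the point; under it is a disc 48 mm across and 4 mm thick.
- mould_cover: Loose upper half of the mould, 0.3 kg: dark metal plate 140 mm (x) by 90 mm (y) by 18 mm with two through holes of 13 mm for the dowels at x = +55 and -55 mm, y = 0, two equal filling holes at x = 0, y = +27 and -27 mm, and a blue handle bar on top. Origin: middle of its underside; z up. It lies on the table, handle up, and fits the dowels either way round.
- cover_grip (a point): Point in the middle of the cover's blue handle, 42 mm above the cover's underside, axes as mould_cover. The handle is 70 mm long along x, 22 mm thick along y, and stands from 18 mm to 63 mm above the underside. Shut, this point is 42 mm above parting_face.
- glass: Bystander, leave it: clear empty drinking glass, 81 mm across, 93 mm high. Origin: middle of its underside.
- honey: Bystander, leave it: jar with a red cap, 59 mm across, 85 mm high. Origin: middle of its underside.
- mug: Bystander, leave it: pale mug with small green leaves, 95 mm high. Origin: middle of its underside.
- spice: Bystander, leave it: spice jar with a black cap, 41 mm across, 105 mm high. Origin: middle of its underside.
- tongs: Bystander, leave it: steel kitchen tongs lying flat, 330 mm long. Origin: middle of its underside.
- teaspoon_b: Bystander, leave it: teaspoon lying flat, 134 mm long. Origin: middle of its underside.
There are look-alikes about, which are no part of the job. Leave any brown look-alike of the mould_cover alone.

How it is judged:
By the outcome, as a careful person would: the job done as asked, in the order asked, and still so for the second after the job is handed in, while the arm keeps its last pose, push and grip.
It also fails if it takes over 58 s, if anything falls off the work surface, if the arm or the gripper's body presses on something with over 40 N, if the wrist force passes 120 N, or if a joint passes its speed limit or range.

ROBOT

A 7-joint arm with a two-finger parallel gripper is mounted at the origin on a cart in front of the work surface, level with it; the furniture and walls round the work are solid. World frame = base frame: x ahead of the robot, y to its left, z up, the work surface at z = 0. Lengths are in m, angles in rad, forces in N, time in s.
With the tool pointing down it reaches from about 0.4 to 0.85 m from the base axis. Payload 4.5 kg.
Tool frame: the origin (TCP) lies on the mounting face of the last link; the fingertips stand 166 mm ahead of it and the grasp point (between the pads) lies 147 mm ahead of it (nose_length is the distance from the TCP to the fingertips, in m); z points along the fingers, y is the line along which they close (so a half turn about z gives the same grasp; the last joint's range is limited). The gripper opens to 88 mm and grips with 3 to 60 N. Pads are 18 mm wide; open, the fingers measure 123 mm over their backs; the gripper's body (75 mm by 187 mm) begins 45 mm behind the grasp point.
Start: joints at [1.314, 0.689, -0.195, 1.565, 0.157, 0.902, -0.215], TCP at [0.179, -0.599, 0.405] pointing down, gripper open.
Joint ranges: [-3.01, 3.01], [-0.46, 2.08], [-1.47, 1.51], [0.13, 2.56], [-1, 4.14], [0.04, 2.09], [-2.66, 2.66]. Speed limits (rad/s): [2.57, 2.57, 3.14, 3.14, 3.14, 3.14, 3.14].

INTERFACE

Orientations are given as a unit quaternion [w, x, y, z].
In Python, from rig import * gives the robot as it stands.
- The arm moves only by the tool play_rows, never from a script. Its argument "plan" is a list of rows, each a list of 5 numbers: the shift along the tool's x, y, z in m, then the turn about the tool's z in degrees, then the gripper's target within -1 to 1 (fully open at 1, half-way at 0, shut at -1). In form: [[x, y, z, turn, hand], ...]. A call has 1 to 8 rows; each row shifts and turns the commanded pose from where the row before left it, along the tool's axes as they then stand; what a row does not reach is not made up. A row lasts 1/10 s, in which the tool goes at most 50 mm and 8.59 degrees, less where a joint would pass 70% of its speed; a pose out of reach is approached as far as the arm can. A call with a gripper value outside its range is refused whole. The fingers move at their own pace and stop on an object; "newtons" is the grip in N (left out, the last holds). Time passes only in rows, so rows that do not move let the fingers close. It gives the time, the measured TCP pose, the force, the opening and the grip force at its end, in the units of the state.
- sense(): the state, without advancing time (a new reading comes with each control period).
- grab_frame(name): name is "scene" or "top" or "wrist"; returns a dict with "image" (480x640x3 uint8, red, green, blue), "fov_y" (degrees; the focal length in pixels is half the picture's height over the tangent of half this angle, whatever the lens; pixels are square), "cx", "cy" (the principal point, pixels), "extrinsics" (4x4, takes a point from camera to world coordinates); the wrist camera has in their place "tool_from_camera" (4x4, takes a point from camera to tool coordinates, whose origin is the TCP and whose axes are the flange's). Camera axes: x right, y up, looking along -z (the intrinsics and any distortion apply to the point x, -y, -z); pixel columns grow to the right and rows downward; lengths in m; the calibration is good to about 2 mm. The wrist camera is an equidistant fisheye: a pixel r from the principal point sees the ray r / f radians off the axis. A picture is of the moment at which its call begins: read the wrist's pose just before it. There is no depth.
- sign_off(): hands the job in; it is judged then, once.
The state is a dict: "t": time; "qpos": joint angles; "dq": joint speeds; "joint_efforts": joint torques, N m; "tcp_pos": TCP position; "tool_rot": TCP orientation; "force": force on the tool from outside, world axes, zero at the start; "ft_torque": the same for the moment, N m; "finger_gap": opening from 0.0 (shut) to 1.0 (fully open); "grip_force": force on a finger pad.
Only numpy, scipy, OpenCV 4.12 (cv2) and the standard library are available. Lean on these libraries where they do the work, as an engineer would, in place of code of your own. Each camera call takes 0.05 s, during which the arm holds its last target. There are 200 camera calls.

## Working session

There is one attempt and no reset: what is moved stays moved. The work goes in short steps, Python scripts to look and compute and a tool call to move; the robot and the scene stay as the last step left them, time stands still between calls to the robot, and variables do not carry over. Pictures are saved under pics/ and viewed, at most 10 in all, crops included, and the job is handed in when it is done.

Besides the shell and the picture viewer there is one more tool, called after ">>>" as name(argument=value, ...) on one line, values as JSON. play_rows: Moves the arm, as the interface text tells. Its arguments: {"type":"object","properties":{"plan":{"type":"array","items":{"type":"array","items":{"type":"number"}}},"newtons":{"type":"number"}},"required":["plan"]}

```bash
mkdir -p pics; ls; cat > h.py <<'E'
from rig import *
import numpy as np, cv2
from scipy.spatial.transform import Rotation as R
def shot(n,f):
    s=sense(); g=grab_frame(n); cv2.imwrite('pics/'+f,g['image'][:,:,::-1]); return s,g
E
python3 - <<'E'
from h import *
import pickle
o={}
for n in('scene','top'):
    s,g=shot(n,n+'0.png'); o[n]=g
    print(n,g['fov_y'],g['cx'],g['cy'],np.round(g['extrinsics'],3).tolist(),g.keys())
pickle.dump(o,open('f0.pkl','wb'))
print(s)
E
```

```text
pics
scene 53.81157155753645 321.13693518755696 236.5000114752502 [[-0.505, 0.612, -0.608, -0.396], [-0.863, -0.352, 0.363, 0.529], [0.009, 0.708, 0.706, 1.227], [0.0, 0.0, 0.0, 1.0]] dict_keys(['image', 'fov_y', 'cx', 'cy', 'extrinsics'])
top 51.04231268646794 331.86053457327904 235.71442578654327 [[-0.018, 0.999, -0.051, 0.514], [-1.0, -0.018, -0.003, -0.082], [-0.004, 0.051, 0.999, 1.678], [0.0, 0.0, 0.0, 1.0]] dict_keys(['image', 'fov_y', 'cx', 'cy', 'extrinsics'])
{'t': 0.05, 'qpos': array([ 1.31378111,  0.68994662, -0.1945258 ,  1.56633031,  0.15726333,
        0.90251969, -0.21511673]), 'dq': array([ 0.00126647, -0.00115877,  0.00041154, -0.0012163 ,  0.00119477,
       -0.00173518,  0.00062396]), 'joint_efforts': array([-3.02770692e-03, -5.29009724e+01, -1.27255518e+00, -1.54031146e+01,
       -5.24538837e-02,  1.69288469e-03,  2.29820967e-05]), 'tcp_pos': array([ 0.17909567, -0.59844465,  0.40393704]), 'tool_rot': array([-8.89483099e-04,  9.89442726e-01,  1.44921590e-01, -1.82059267e-04]), 'force': array([ 0.18089975, -0.53728482,  0.39575388]), 'ft_torque': array([ 0.03967455, -0.01249996,  0.02643723]), 'grip_force': 0.0, 'finger_gap': 1.0005438933415474}
```

View pics/top0.png

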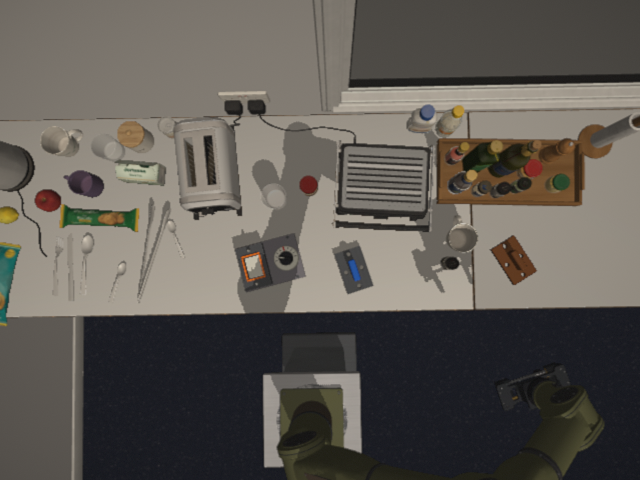

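View pics/scene0.png

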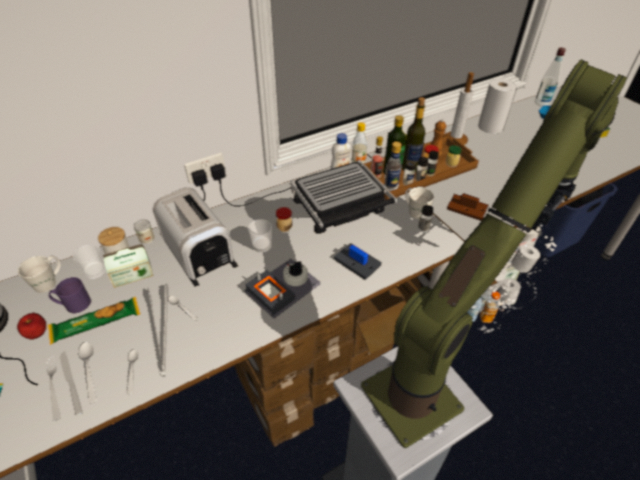

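The top view shows the mould block at about (254,265), the dial at (286,258) and the cover with its blue handle at (353,268). The brown look-alike is at (513,260), the glass at (273,195) and the honey jar at (308,185).

```bash
python3 - <<'E'
from h import *
im=cv2.imread('pics/top0.png')[222:302,228:388]
cv2.imwrite('pics/c1.png',cv2.resize(im,None,fx=5,fy=5,interpolation=cv2.INTER_CUBIC))
E
cat >> h.py <<'E'
def ray(g,u,v,z):
    f=240/np.tan(np.radians(g['fov_y']/2)); T=np.array(g['extrinsics'])
    d=T[:3,:3]@np.array([(u-g['cx'])/f,-(v-g['cy'])/f,-1]); o=T[:3,3]
    return o+d*(z-o[2])/d[2]
E
```

```text
(no output)
```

View pics/c1.png

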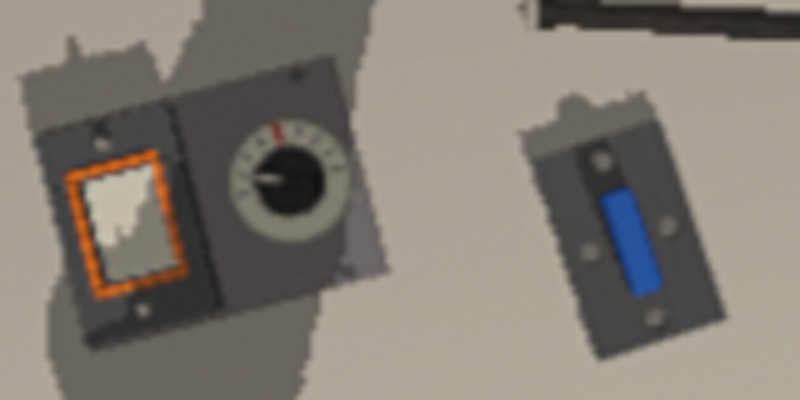

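```bash
python3 - <<'E'
from h import *
import pickle
g=pickle.load(open('f0.pkl','rb'))['top']
P=lambda x,y,z: ray(g,228+(x+.5)/5-.5,222+(y+.5)/5-.5,z)
pts=dict(dfar=P(101,140,.066),dnear=P(143,310,.066),seal=P(127,225,.046),dial=P(290,180,.078),ptr=P(256,177,.05),dialped=P(291,181,.04),red=P(279,132,.04),
hand=P(632,242,.063),hf=P(601,161,.018),hn=P(655,318,.018))
for k,v in pts.items(): print(k,v.round(4))
a=lambda d:np.degrees(np.arctan2(d[1],d[0])).round(1)
print(a(pts['dfar']-pts['dnear']),np.linalg.norm(pts['dfar']-pts['dnear']),a(pts['hf']-pts['hn']),np.linalg.norm(pts['hf']-pts['hn']))
print('red',a(pts['red']-pts['dialped']),'perp',a(pts['seal']-pts['dialped']), 'mids',(pts['dfar']+pts['dnear'])/2,(pts['hf']+pts['hn'])/2)
s=sense(); r=R.from_quat(s['tool_rot'],scalar_first=True).as_matrix(); print(r.round(3))
g=grab_frame('wrist'); print(g['fov_y'],g['cx'],g['cy'],g['tool_from_camera'].round(3).tolist())
E
```

```text
dfar [0.5576 0.1931 0.066 ]
dnear [0.4484 0.1673 0.066 ]
seal [0.5027 0.1802 0.046 ]
dial [0.5296 0.071  0.078 ]
ptr [0.5322 0.0957 0.05  ]
dialped [0.5293 0.074  0.04  ]
red [0.5614 0.0814 0.04  ]
hand [ 0.4861 -0.1463  0.063 ]
hf [ 0.539  -0.1288  0.018 ]
hn [ 0.4351 -0.1623  0.018 ]
13.3 0.11220759769581162 17.9 0.10913447399294218
red 13.0 perp 104.1 mids [0.50298797 0.18019875 0.066     ] [ 0.48706617 -0.14551821  0.018     ]
[[ 0.958  0.287 -0.001]
 [ 0.287 -0.958  0.002]
 [-0.    -0.002 -1.   ]]
65.70646984690485 320.5183551677613 243.0232998620857 [[0.001, 0.967, 0.256, 0.064], [1.0, -0.001, -0.0, -0.001], [-0.0, 0.256, -0.967, 0.02], [0.0, 0.0, 0.0, 1.0]]
```

```bash
cat >> h.py <<'E'
def need(p,yaw):
    s=sense(); r=R.from_quat(s['tool_rot'],scalar_first=True).as_matrix()
    y=np.degrees(np.arctan2(r[1,0],r[0,0]))
    print('t',s['t'],'tcp',s['tcp_pos'].round(4),'yaw',y.round(2),'tilt',r[:,2].round(4),'tool delta',(r.T@(np.array(p)-s['tcp_pos'])).round(4),'turn(+cw)',round(((y-yaw+180)%360)-180,2),'q',s['qpos'].round(2),'F',s['force'].round(1),s['ft_torque'].round(2),'gap',round(s['finger_gap'],3),s['grip_force'])
E
python3 -c "
from h import *
need([.529,.073,.405],84)"
```

```text
t 0.15 tcp [ 0.1791 -0.5985  0.4041] yaw 16.67 tilt [-5.0e-04  1.3e-03 -1.0e+00] tool delta [ 5.278e-01 -5.430e-01 -2.000e-04] turn(+cw) -67.33 q [ 1.31  0.69 -0.19  1.57  0.16  0.9  -0.22] F [0.2 0.1 0.5] [ 0.01 -0.01 -0.01] gap 1.0 0.0
```

>>> play_rows(plan=[[0.033, -0.034, 0, 0, 1], [0.033, -0.034, 0, 0, 1], [0.033, -0.034, 0, 0, 1], [0.033, -0.034, 0, 0, 1], [0.033, -0.034, 0, 0, 1], [0.033, -0.034, 0, 0, 1], [0.033, -0.034, 0, 0, 1], [0.033, -0.034, 0, 0, 1]])

```text
t: 0.95
tcp_pos: [0.3547, -0.2608, 0.4048]
tool_rot: [0.0, 0.989, 0.145, 0.0]
force: [0.3, 0.2, -0.4]
finger_gap: 0.996
grip_force: 0.0
```

>>> play_rows(plan=[[0.033, -0.034, 0, 0, 1], [0.033, -0.034, 0, 0, 1], [0.033, -0.034, 0, 0, 1], [0.033, -0.034, 0, 0, 1], [0.033, -0.034, 0, 0, 1], [0.033, -0.034, 0, 0, 1], [0.033, -0.034, 0, 0, 1], [0.033, -0.034, 0, 0, 1]])

```text
t: 1.75
tcp_pos: [0.5296, 0.0757, 0.4046]
tool_rot: [0.0, 0.989, 0.145, -0.0]
force: [0.7, -0.7, 0.7]
finger_gap: 0.997
grip_force: 0.0
```

>>> play_rows(plan=[[0, 0, 0, -8.4, 1], [0, 0, 0, -8.4, 1], [0, 0, 0, -8.4, 1], [0, 0, 0, -8.4, 1], [0, 0, 0, -8.4, 1], [0, 0, 0, -8.4, 1], [0, 0, 0, -8.4, 1], [0, 0, 0, -8.4, 1]])

```text
t: 2.55
tcp_pos: [0.529, 0.0737, 0.4045]
tool_rot: [-0.0, 0.742, 0.67, -0.0]
force: [0.2, 0.6, 0.3]
finger_gap: 1.001
grip_force: 0.0
```

```bash
python3 -c "
from h import *
need([.529,.073,.30],84)"
```

```text
t 2.55 tcp [0.529  0.0737 0.4045] yaw 84.2 tilt [-4.e-04 -3.e-04 -1.e+00] tool delta [-6.000e-04  1.000e-04  1.045e-01] turn(+cw) 0.2 q [ 0.06  0.6  -0.46  1.83  0.36  0.8  -0.69] F [0.2 0.6 0.3] [-0.05 -0.08  0.03] gap 1.001 0.0
```

Exactly above the dial. I'll take a wrist look, which also covers the mould.

```bash
cat >> h.py <<'E'
def wray(s,g,u,v,z):
    f=240/np.tan(np.radians(g['fov_y']/2)); du,dv=u-g['cx'],v-g['cy']; r=np.hypot(du,dv); th=r/f
    d=np.array([np.sin(th)*du/r,-np.sin(th)*dv/r,-np.cos(th)])
    W=np.eye(4); W[:3,:3]=R.from_quat(s['tool_rot'],scalar_first=True).as_matrix(); W[:3,3]=s['tcp_pos']
    T=W@np.array(g['tool_from_camera']); d=T[:3,:3]@d; o=T[:3,3]
    return o+d*(z-o[2])/d[2]
E
python3 -c "
from h import *
import pickle
s,g=shot('wrist','w1.png'); pickle.dump((s,g),open('w1.pkl','wb'))"
```

```text
(no output)
```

View pics/w1.png

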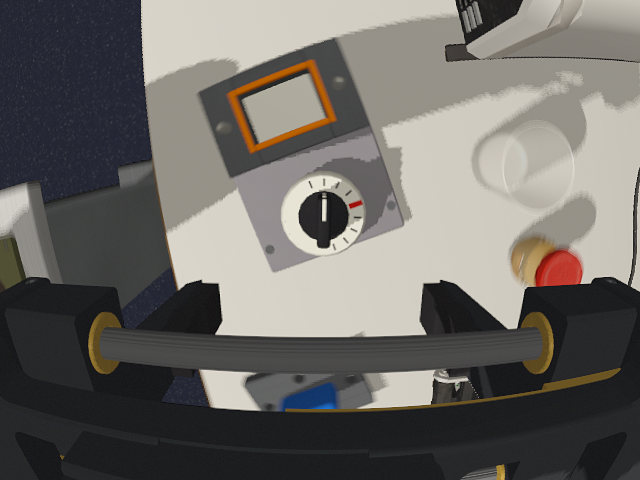

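The wrist view shows the bar top running from (324,195) to (323,246), dowel tips at about (222,128) and (339,83), and the red mark at (356,204).

```bash
python3 -c "
from h import *
import pickle
s,g=pickle.load(open('w1.pkl','rb'))
P=lambda u,v,z: wray(s,g,u,v,z)
a=lambda d:np.degrees(np.arctan2(d[1],d[0])).round(1)
b0,b1=P(324,195,.078),P(323.2,246,.078); print('bar',b0,b1,a(b0-b1),np.linalg.norm(b0-b1),(b0+b1)/2)
n,f=P(222,128,.067),P(339,83,.067); print('dow',n,f,a(f-n),np.linalg.norm(f-n),(f+n)/2)
c=[P(u,v,.046) for u,v in((228,95),(315,60),(336,119),(253,152))]; print('seal',np.mean(c,0),a(c[1]-c[0]),a(c[2]-c[3]))
print('red',P(356,204,.04))
"
```

```text
bar [0.53280956 0.09938811 0.078     ] [0.52781343 0.05578858 0.078     ] 83.5 0.04388485205809456 [0.5303115  0.07758834 0.078     ]
dow [0.45126426 0.16634533 0.067     ] [0.55496473 0.19285838 0.067     ] 14.3 0.1070361130526645 [0.50311449 0.17960185 0.067     ]
seal [0.50359973 0.18089257 0.046     ] 15.0 15.4
red [0.5617489  0.08303727 0.04      ]
```

>>> play_rows(plan=[[0.001, 0, 0.04, 0.5, 0.2], [0, 0, 0.045, 0, 0], [0, 0, 0.045, 0, -0.2], [0, 0, 0.035, 0, -0.2], [0, 0, 0.02, 0, -0.2], [0, 0, 0.004, 0, -0.2], [0, 0, 0, 0, -0.2]])

```text
t: 3.3
tcp_pos: [0.5291, 0.0749, 0.2155]
tool_rot: [-0.0, 0.747, 0.665, -0.0]
force: [-0.2, -0.8, 0.7]
finger_gap: 0.407
grip_force: 0.0
```

>>> play_rows(plan=[[0, 0, 0, 0, -1], [0, 0, 0, 0, -1], [0, 0, 0, 0, -1], [0, 0, 0, 0, -1], [0, 0, 0, 0, -1]], newtons=25)

```text
t: 3.8
tcp_pos: [0.5307, 0.0746, 0.2168]
tool_rot: [0.001, 0.747, 0.665, 0.002]
force: [4.1, -1.0, 6.7]
finger_gap: 0.13
grip_force: 25.0
```

```bash
python3 -c "
from h import *
need([.5295,.0745,.215],13.8)"
```

```text
t 3.8 tcp [0.5307 0.0746 0.2168] yaw 83.31 tilt [ 4.5e-03  6.0e-04 -1.0e+00] tool delta [-0.0003 -0.0012  0.0018] turn(+cw) 69.51 q [-0.08  0.88 -0.24  1.96  0.56  0.36 -0.89] F [ 4.1 -1.   6.7] [-0.29 -0.86 -0.05] gap 0.13 25.00069630332291
```

>>> play_rows(plan=[[0, 0.0015, -0.002, 7, -1], [0, 0, 0, 7, -1], [0, 0, 0, 7, -1], [0, 0, 0, 7, -1], [0, 0, 0, 7, -1], [0, 0, 0, 7, -1], [0, 0, 0, 7, -1], [0, 0, 0, 7, -1]])

```text
t: 4.6
tcp_pos: [0.5314, 0.0745, 0.217]
tool_rot: [0.0, 0.972, 0.234, 0.001]
force: [4.5, -0.6, -9.3]
finger_gap: 0.14
grip_force: 25.0
```

>>> play_rows(plan=[[0, 0, 0, 7, -1], [0, 0, 0, 6.8, -1], [0, 0, 0, 0, -1], [0, 0, 0, 0, -1]])

```text
t: 5.0
tcp_pos: [0.5314, 0.0746, 0.217]
tool_rot: [0.0, 0.993, 0.118, 0.001]
force: [4.5, -1.1, -10.0]
finger_gap: 0.136
grip_force: 25.0
```

```bash
python3 -c "
from h import *
need([.5295,.0745,.215],13.8)"
```

```text
t 5.0 tcp [0.5314 0.0746 0.217 ] yaw 13.56 tilt [ 0.0017 -0.     -1.    ] tool delta [-0.0018 -0.0004  0.002 ] turn(+cw) -0.24 q [-0.22  0.88 -0.01  1.97  0.04  0.3  -1.6 ] F [  4.5  -1.1 -10. ] [-0.19 -1.04 -0.08] gap 0.136 24.99857298564166
```

>>> play_rows(plan=[[0, 0, 0, 0, -0.2], [0, 0, 0, 0, -0.2], [0, 0, 0, 0, -0.2], [0, 0, -0.03, 0, -0.2], [0, 0, -0.04, 0, 0], [0, 0, -0.045, 0, 1], [0, 0, -0.045, 0, 1], [0, 0, -0.03, 0, 1]])

```text
t: 5.8
tcp_pos: [0.5304, 0.0746, 0.4109]
tool_rot: [-0.0, 0.993, 0.118, 0.001]
force: [0.9, 0.2, -0.7]
finger_gap: 0.739
grip_force: 0.0
```

```bash
python3 -c "
from h import *
import pickle
s,g=shot('wrist','w2.png'); pickle.dump((s,g),open('w2.pkl','wb'))
need([.486,-.1455,.35],18)"
```

```text
t 5.85 tcp [0.5316 0.0748 0.4146] yaw 13.56 tilt [ 0.0097  0.0021 -1.    ] tool delta [-0.0966  0.2034  0.0637] turn(+cw) -4.44 q [-0.21  0.55 -0.02  1.83  0.02  0.75 -1.58] F [ 0.2 -0.5  2.9] [-0.   -0.08 -0.01] gap 0.784 0.0
```

View pics/w2.png

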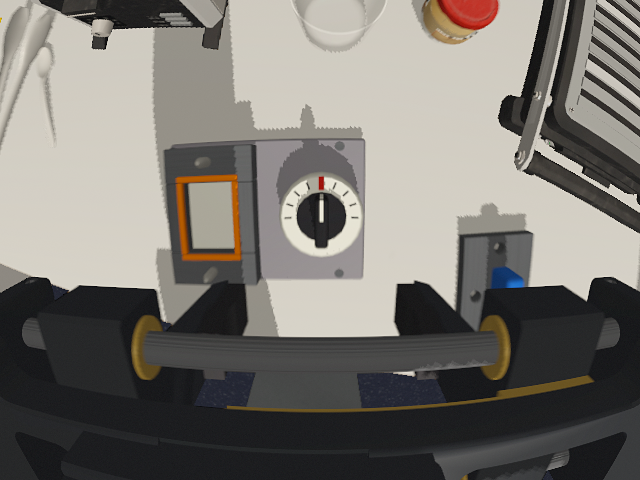

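The pointer, from (321,222) up to (321,197), now stands at the red mark at (321,183). Next is the cover.

>>> play_rows(plan=[[-0.019, 0.041, 0.01, 0, 1], [-0.019, 0.041, 0.01, 0, 1], [-0.019, 0.041, 0.01, 0, 1], [-0.019, 0.041, 0.01, 0, 1], [-0.019, 0.04, 0.01, 0, 1], [0, 0, 0, -4.4, 1], [0, 0, 0, 0, 1]])

```text
t: 6.55
tcp_pos: [0.4852, -0.1473, 0.3573]
tool_rot: [-0.0, 0.988, 0.155, -0.001]
force: [0.6, -0.5, 0.1]
finger_gap: 0.998
grip_force: 0.0
```

```bash
python3 -c "
from h import *
import pickle
s,g=shot('wrist','w3.png'); pickle.dump((s,g),open('w3.pkl','wb'))
need([.486,-.1455,.35],18)"
```

```text
t 6.6 tcp [ 0.4858 -0.1459  0.3575] yaw 17.87 tilt [-5.e-04  1.e-03 -1.e+00] tool delta [ 0.0003 -0.0003  0.0075] turn(+cw) -0.13 q [ 0.25  0.61 -0.08  1.97  0.09  0.57 -1.15] F [ 0.2  0.2 -0.7] [0.03 0.02 0.02] gap 1.001 0.0
```

View pics/w3.png

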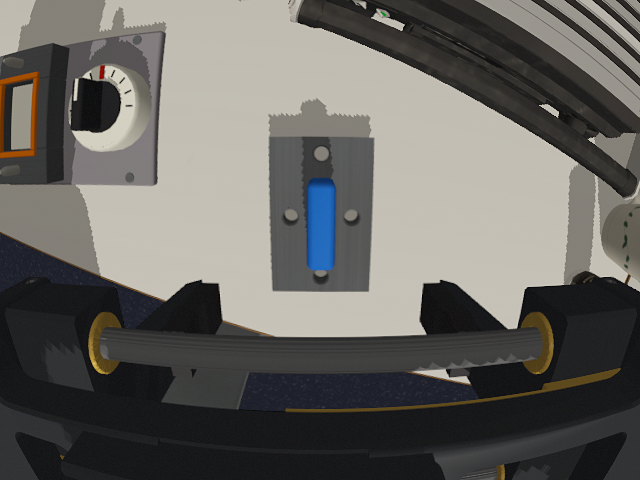

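The cover is centred under the tool, with a dowel hole at (321,153), filling holes at (291,215) and (351,215), and plate corners at (269,138), (373,138), (369,292) and (273,291).

```bash
python3 -c "
from h import *
import pickle
s,g=pickle.load(open('w3.pkl','rb'))
P=lambda u,v,z: wray(s,g,u,v,z)
a=lambda d:np.degrees(np.arctan2(d[1],d[0])).round(1)
c=[P(u,v,.018) for u,v in((269,138),(374,138),(369,292),(273,291))]
print('plate',np.mean(c,0),a(c[0]-c[3]),a(c[1]-c[2]),np.linalg.norm(c[0]-c[3]),np.linalg.norm(c[0]-c[1]))
f=[P(291,215,.018),P(351,215,.018)];print('fill',np.mean(f,0),a(f[0]-f[1])-90,np.linalg.norm(f[0]-f[1]))
h=P(321,153,.018);print(h,a(h-np.mean(f,0)),np.linalg.norm(h-np.mean(f,0)))
s,g=pickle.load(open('w2.pkl','rb'))
n,f=P(210,275,.067),P(203,161,.067); print('dow',n,f,a(f-n),np.linalg.norm(f-n),(f+n)/2)
c=[P(u,v,.046) for u,v in((176,179),(239,175),(241,260),(182,260))]; print('seal',np.mean(c,0),a(c[0]-c[3]),a(c[1]-c[2]),np.linalg.norm(c[0]-c[3]))
"
```

```text
plate [ 0.48700342 -0.14592478  0.018     ] 17.7 17.7 0.13906161598744257 0.08965963567138503
fill [ 0.48919315 -0.14497153  0.018     ] 17.900000000000006 0.05253214961546523
[ 0.54051728 -0.1284362   0.018     ] 17.9 0.05392201529228588
dow [0.45461728 0.16586793 0.067     ] [0.55911785 0.19090689 0.067     ] 13.5 0.10745845560486589 [0.50686756 0.17838741 0.067     ]
seal [0.50221015 0.18149438 0.046     ] 13.3 12.3 0.08252711122892509
```

>>> play_rows(plan=[[0.0015, 0, 0.04, 0, 0.5], [0, 0, 0.045, 0, 0.2], [0, 0, 0.04, 0, 0], [0, 0, 0.03, 0, 0], [0, 0, 0.01, 0, 0], [0, 0, 0, 0, 0]])

```text
t: 7.2
tcp_pos: [0.4877, -0.1442, 0.192]
tool_rot: [-0.001, 0.988, 0.157, -0.001]
force: [-0.3, -0.8, 0.7]
finger_gap: 0.507
grip_force: 0.0
```

>>> play_rows(plan=[[0, 0, 0, 0, -1], [0, 0, 0, 0, -1], [0, 0, 0, 0, -1], [0, 0, 0, 0, -1], [0, 0, 0, 0, -1], [0, 0, 0, 0, -1]], newtons=45)

```text
t: 7.8
tcp_pos: [0.4882, -0.1458, 0.1941]
tool_rot: [0.001, 0.988, 0.156, 0.001]
force: [0.5, -0.3, 6.2]
finger_gap: 0.245
grip_force: 45.0
```

```bash
python3 -c "
from h import *
need([.4875,-.1455,.19],17.8)"
```

```text
t 7.8 tcp [ 0.4882 -0.1458  0.1941] yaw 17.92 tilt [ 2.8e-03 -6.0e-04 -1.0e+00] tool delta [-0.0006 -0.0005  0.0041] turn(+cw) 0.12 q [ 0.22  0.91 -0.03  2.05  0.13  0.18 -1.18] F [ 0.5 -0.3  6.2] [ 0.05  0.03 -0.12] gap 0.245 44.98861921951175
```

>>> play_rows(plan=[[0, 0, -0.02, 0, -1], [0, 0, -0.04, 0, -1], [0, 0, -0.045, 0, -1], [0, 0, -0.025, 4.3, -1], [0, 0, 0, 0, -1]])

```text
t: 8.3
tcp_pos: [0.4884, -0.1459, 0.3262]
tool_rot: [0.001, 0.993, 0.118, 0.003]
force: [0.8, -0.3, -3.2]
finger_gap: 0.242
grip_force: 45.0
```

```bash
python3 -c "
from h import *
need([.505,.181,.325],13.6)"
```

```text
t 8.3 tcp [ 0.4884 -0.1459  0.3262] yaw 13.58 tilt [ 0.0072 -0.0017 -1.    ] tool delta [ 0.0929 -0.3139  0.0007] turn(+cw) -0.02 q [ 0.23  0.66 -0.06  1.99  0.07  0.48 -1.21] F [ 0.8 -0.3 -3.2] [ 0.02 -0.06  0.03] gap 0.242 44.98072050511837
```

>>> play_rows(plan=[[0.0116, -0.0392, 0, 0, -1], [0.0116, -0.0392, 0, 0, -1], [0.0116, -0.0392, 0, 0, -1], [0.0116, -0.0392, 0, 0, -1], [0.0116, -0.0392, 0, 0, -1], [0.0116, -0.0392, 0, 0, -1], [0.0116, -0.0392, 0, 0, -1], [0.0116, -0.0392, 0, 0, -1]])

```text
t: 9.1
tcp_pos: [0.5029, 0.1825, 0.3212]
tool_rot: [0.001, 0.993, 0.12, -0.001]
force: [0.9, -0.6, -2.9]
finger_gap: 0.247
grip_force: 45.0
```

>>> play_rows(plan=[[0, 0, 0.02, 0, -1], [0, 0, 0.01, 0, -1], [0, 0, 0, 0, -1], [0, 0, 0, 0, -1]])

```text
t: 9.5
tcp_pos: [0.5036, 0.1794, 0.2922]
tool_rot: [0.001, 0.993, 0.118, -0.001]
force: [0.4, 0.0, -2.2]
finger_gap: 0.245
grip_force: 45.0
```

```bash
python3 -c "
from h import *
import pickle
need([.505,.181,.27],13.6)
s,g=shot('wrist','w4.png'); pickle.dump((s,g),open('w4.pkl','wb'))
_,q=shot('scene','s4.png')
im=cv2.imread('pics/s4.png')[225:325,210:350]; im=cv2.resize(im,(672,480),interpolation=cv2.INTER_CUBIC)
cv2.imwrite('pics/s4c.png',im)"
```

```text
t 9.5 tcp [0.5036 0.1794 0.2922] yaw 13.54 tilt [-0.0016 -0.0019 -1.    ] tool delta [ 0.0018 -0.0012  0.0222] turn(+cw) -0.06 q [-0.45  0.74  0.04  1.94 -0.05  0.46 -1.71] F [ 0.4  0.  -2.2] [ 0.01 -0.07  0.01] gap 0.245 44.98021605424583
```

View pics/w4.png

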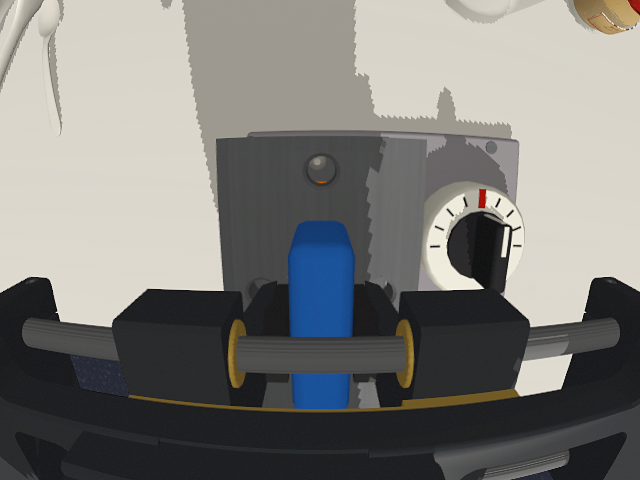

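Through the cover's far hole at (321,170) I can see the dowel. I'll enlarge that.

```bash
python3 -c "
from h import *
im=cv2.imread('pics/w4.png')[145:195,290:350]; im=cv2.resize(im,(720,600),interpolation=cv2.INTER_CUBIC)
cv2.imwrite('pics/w4c.png',im)"
```

```text
(no output)
```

View pics/w4c.png

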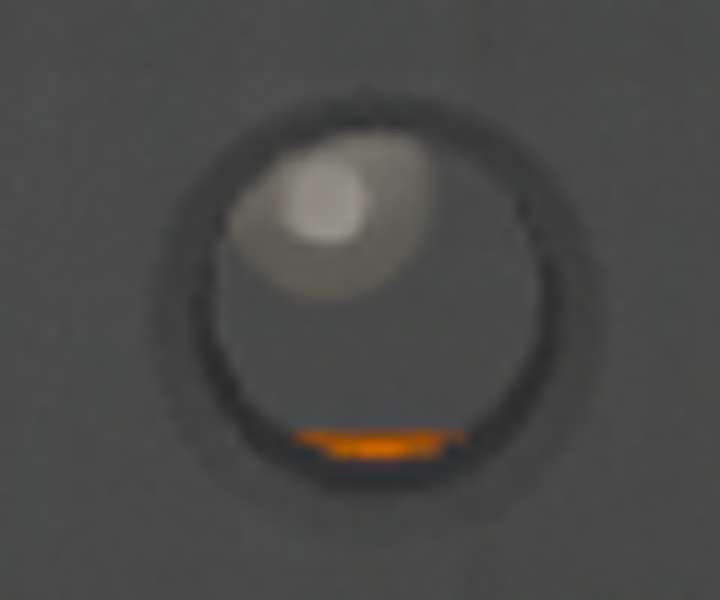

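The hole is centred at about (321.2,170) and the dowel tip shows at (316.5,161.5), so I work out the offset.

```bash
python3 -c "
from h import *
import pickle
s,g=pickle.load(open('w4.pkl','rb'))
r=R.from_quat(s['tool_rot'],scalar_first=True).as_matrix()
t=lambda p:(r.T@(p-s['tcp_pos'])).round(4)
d=wray(s,g,316.5,161.5,.068)
print('tip',d,t(d))
for z,u,v in((.116,321.2,171),(.116,321.2,170),(.098,321.2,170)): h=wray(s,g,u,v,z); print('hole',h,t(h))
for z in(.116,): print([np.linalg.norm(wray(s,g,290+a/12,170,z)-wray(s,g,290+b/12,170,z)) for a,b in((155,605),(200,560))])
"
```

```text
tip [0.55704391 0.19529982 0.068     ] [ 0.0561 -0.0033  0.2241]
hole [0.55563903 0.19249009 0.116     ] [ 0.054  -0.0008  0.1761]
hole [0.5560497  0.19258938 0.116     ] [ 0.0544 -0.0008  0.1761]
hole [0.55493938 0.19225732 0.098     ] [ 0.0533 -0.0007  0.1941]
[np.float64(0.015720025373606658), np.float64(0.012572302773896017)]
```

>>> play_rows(plan=[[0.0018, -0.002, 0.01, -0.3, -1], [0, 0, 0.015, 0, -1], [0, 0, 0.005, 0, -1], [0, 0, 0.005, 0, -1], [0, 0, 0.005, 0, -1], [0, 0, 0, 0, -1]])

```text
t: 10.2
tcp_pos: [0.5049, 0.183, 0.2523]
tool_rot: [0.0, 0.993, 0.121, -0.0]
force: [-0.4, -1.7, -4.1]
finger_gap: 0.249
grip_force: 45.0
```

```bash
python3 -c "
from h import *
need([.505,.181,.236],13.6)"
```

```text
t 10.2 tcp [0.5049 0.183  0.2523] yaw 13.95 tilt [-5.e-04 -9.e-04 -1.e+00] tool delta [-0.0004  0.002   0.0163] turn(+cw) 0.35 q [-0.45  0.82  0.03  1.96 -0.05  0.37 -1.71] F [-0.4 -1.7 -4.1] [-0.34 -0.01  0.1 ] gap 0.249 44.98058158904314
```

>>> play_rows(plan=[[0, 0.0008, 0.004, 0, -1], [0, 0, 0.004, 0, -1], [0, 0, 0.003, 0, -1], [0, 0, 0, 0, -1]])

```text
t: 10.6
tcp_pos: [0.5051, 0.1827, 0.2413]
tool_rot: [0.0, 0.993, 0.122, -0.0]
force: [0.1, -1.7, -2.7]
finger_gap: 0.246
grip_force: 45.0
```

```bash
python3 -c "
from h import *
need([.505,.181,.236],13.6)"
```

```text
t 10.6 tcp [0.5051 0.1827 0.2413] yaw 13.97 tilt [-5.e-04 -2.e-04 -1.e+00] tool delta [-0.0005  0.0017  0.0053] turn(+cw) 0.37 q [-0.45  0.84  0.02  1.96 -0.05  0.35 -1.71] F [ 0.1 -1.7 -2.7] [-0.19  0.01  0.04] gap 0.246 44.980134749785066
```

>>> play_rows(plan=[[0, 0.0005, 0.003, 0, -1], [0, 0, 0.003, 0, -1], [0, 0, 0.002, 0, -1], [0, 0, 0, 0, -1]])

```text
t: 11.0
tcp_pos: [0.505, 0.1825, 0.2361]
tool_rot: [-0.0, 0.993, 0.122, 0.001]
force: [-5.0, -1.9, 24.2]
finger_gap: 0.248
grip_force: 45.0
```

```bash
python3 -c "
from h import *
need([.505,.181,.236],13.6)"
```

```text
t 11.0 tcp [0.505  0.1825 0.2361] yaw 13.98 tilt [ 9.e-04  9.e-04 -1.e+00] tool delta [-0.0004  0.0015  0.0001] turn(+cw) 0.38 q [-0.45  0.84  0.02  1.96 -0.05  0.33 -1.71] F [-5.  -1.9 24.2] [-0.28  1.1   0.04] gap 0.248 44.98895891010761
```

>>> play_rows(plan=[[-0.0005, 0, 0, 0, -1], [0, 0, 0, 0, -1], [0, 0, 0, 0, -1], [0, 0, 0, 0, -1], [0, 0, 0, 0, -1]])

```text
t: 11.5
tcp_pos: [0.5048, 0.1824, 0.2361]
tool_rot: [-0.0, 0.993, 0.122, 0.001]
force: [-4.6, -0.1, 22.0]
finger_gap: 0.242
grip_force: 45.0
```

```bash
python3 -c "
from h import *
need([.505,.181,.236],13.6)
shot('scene','s5.png'); shot('wrist','w5.png')
a=cv2.resize(cv2.imread('pics/s5.png')[225:325,215:335],(480,400),interpolation=cv2.INTER_CUBIC)
b=cv2.resize(cv2.imread('pics/w5.png')[100:340,170:362],(320,400))
cv2.imwrite('pics/e.png',np.hstack([a,b]))"
```

```text
t 11.5 tcp [0.5048 0.1824 0.2361] yaw 13.98 tilt [ 0.0019  0.0012 -1.    ] tool delta [-0.0002  0.0014  0.0001] turn(+cw) 0.38 q [-0.45  0.84  0.02  1.96 -0.05  0.33 -1.71] F [-4.6 -0.1 22. ] [-0.34  0.95  0.02] gap 0.242 44.9894711561501
```

View pics/e.png

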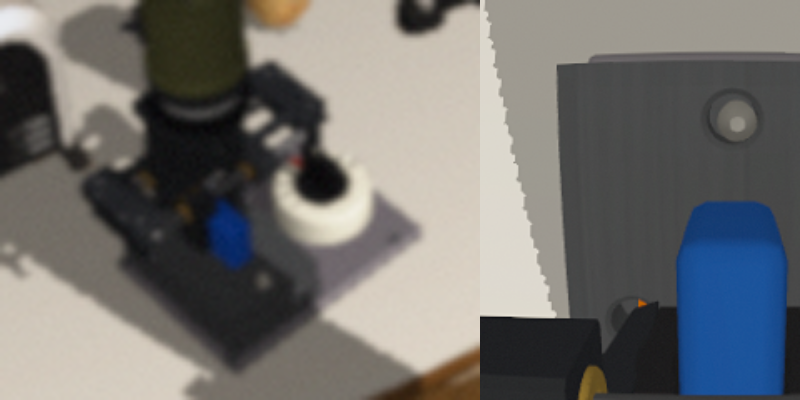

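The cover is level on the block with the dowel through its hole. Height is steady at the predicted 0.236 m under about 22 N, well above the seal's 9.2 N.

```bash
python3 -c "
from rig import *
print(sign_off())"
```

```text
the job is handed in; nothing more can be done
None
```

The dial's pointer stands at the red mark. The cover is on both dowels and pressed fully shut at about 22 N, with the gripper still holding it, and I handed the job in at about 11.6 s.

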